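Gauge a wooden spacing piece under its clip

ROBOT

A 7-joint arm with a two-finger parallel gripper is mounted at the origin on a cart in front of the work surface, level with it; the furniture and walls round the work are solid. World frame = base frame: x ahead of the robot, y to its left, z up, the work surface at z = 0. Lengths are in mm, angles in rad, forces in N, time in s.
With the tool pointing down it reaches from about 400 to 875 mm from the base axis. Payload 4.4 kg.
Tool frame: the origin (TCP) lies on the centre line of the jaws, within the pads' length; the fingertips stand 25 mm ahead of it and the grasp point (between the pads) lies 6 mm ahead of it (ctrl.finger_overhang is the distance from the TCP to the fingertips, in mm); z points along the fingers, y is the line along which they close (so a half turn about z gives the same grasp; the last joint's range is limited). The gripper opens to 85 mm and grips with 20 to 120 N. Pads are 22 mm wide; open, the fingers measure 114 mm over their backs; the gripper's body (76 mm by 85 mm) begins 54 mm behind the grasp point. The pads swing forward as they close: fully open they stand 13 mm farther back than shut.
Start: joints at [1.261, 0.628, 0.038, 1.517, -0.027, 0.996, -0.02], TCP at [156.931, -630.785, 256.313] pointing down, gripper open.
Joint ranges: [-3.06, 3.06], [-0.37, 2.12], [-1.25, 1.32], [0.18, 2.47], [-1.1, 4.24], [0.23, 1.98], [-2.94, 2.94]. Speed limits (rad/s): [2.57, 2.57, 3.14, 3.14, 3.14, 3.14, 3.14].

INTERFACE

Orientations are given as [roll, pitch, yaw] about the fixed x, y, z axes, in that order (R = Rz(yaw) Ry(pitch) Rx(roll)).
In Python, from cell import ctrl gives the robot as it stands. The module is installed in compiled form; this text tells all that it offers.
- The arm moves only by the tool play_rows, never from a script. Its argument "targets" is a list of rows, each a list of 5 numbers: the closure, from 0 (fully open) to 1 (shut), then the shift along the tool's x, y, z in cm, then the turn about the tool's z in degrees. In form: [[gripper, dx, dy, dz, spin], ...]. A call has 1 to 10 rows; each row is the pose to reach, as a shift and turn from the pose commanded when the call began, along the tool's axes at that moment; what a row does not reach only later rows make up. A row lasts 1/10 s, in which the tool goes at most 50 mm and 8.59 degrees, less where a joint would pass 70% of its speed; a pose out of reach is approached as far as the arm can. A call with a gripper value outside its range is refused whole. The fingers move at their own pace and stop on an object; the grip force is fixed at half the most. Time passes only in rows, so rows that repeat a pose let the fingers close. It gives the time, the measured TCP pose, the force, the opening and the grip force at its end, in the units of the state.
- ctrl.read_state(): the state, without advancing time (a new reading comes with each control period).
- ctrl.get_image(name): name is "side" or "top"; returns (picture, depth): 384x512x3 uint8, red, green, blue; 384x512 float32, mm along the optical axis (not along the pixel's ray), 0 where there is no reading.
- ctrl.calibration(name): a dict with "vfov" (degrees; the focal length in pixels is half the picture's height over the tangent of half this angle, whatever the lens; pixels are square), "cx", "cy" (the principal point, pixels), "k1" (the pictures are not rectified: a ray, as slopes to the right and down, at radius r is drawn at 1 + k1 r^2 times it, then the intrinsics apply), "extrinsics" (4x4, takes a point from camera to world coordinates). Camera axes: x right, y down, z forward; pixel columns grow to the right and rows downward; lengths in mm; the calibration is good to about 2 mm. A picture is of the moment at which its call begins. calibration takes no time and is no camera call.
- ctrl.finish_job(): hands the job in; it is judged then, once.
Trained networks look in the newest picture that a camera, given by its name, has taken for a name from the list of things; names that differ only in an ending like _2 or _b are one class to them, and where a whole thing is asked for, a point or a joint stands for the part that bears it (a point fixed in the world has none). Each returns a list of dicts, best first, with "confidence" (0 to 1); they miss things now and then, are a little off and sometimes report something else, mostly with a low value. They report only what shows in the picture. A call takes as long as a camera call.
- ctrl.search_frame(camera, name): "bbox" ([left, top, right, bottom] in pixels, round what is visible of it).
- ctrl.trace(camera, name): "pixels" (384x512 bool, what is visible of it) and "bbox" ([left, top, right, bottom] in pixels, round what is visible of it).
The state is a dict: "clock": time; "qpos": joint angles; "qd": joint speeds; "tau": joint torques, N m; "eef_pos": TCP position; "tool_rot": TCP orientation; "force": force on the tool from outside, world axes, zero at the start; "torque": the same for the moment, N m; "width": finger opening in mm; "gripper_force": force on a finger pad.
Only numpy, scipy, OpenCV 4.12 (cv2) and the standard library are available. Lean on these libraries where they do the work, as an engineer would, in place of code of your own. Each camera call takes 0.05 s, during which the arm holds its last target. There are 200 camera calls.

TASK

Check the thickness of the long wooden spacing piece on the bench gauge: lay it flat on the gauge's seat, pushed up against both the fence and the end stop and let go, and swing the spring clip round onto its top. Then turn the winged thimble clockwise and stop at its first click, and last swing the clip clear of the piece again, leaving the piece seated and the thimble as it stands for reading. Leave the wide and the square wooden pieces where they lie.

Things in the scene. Friction and masses are not known exactly. Their poses are not given: they have to be found in the camera images.
- gauge: Bench thickness gauge, fixed: grey base plate, x -76..58, y -73..73 mm, its top 12 mm over the bench. Origin: on the bench under the middle of the seated piece's place. +x runs from the near edge across the seat to the fence, +y along the fence to the end stop, z up. Arm over the seat: z 44..56, x -18..57, y 30..58 mm, on a column at x 35..57; spindle below it, winged thimble on top.
- seat (a point): Top of the gauge's seat (12 mm over the bench), right above the gauge's origin and with its axes; the origin of the long piece belongs here, with the piece's length along y.
- fence_mid (a point): Top middle of the fence, a steel rail on the far side of the seat: its face is at x = +13 mm of the gauge, it spans y -65..53 and stands 6 mm above the seat.
- stop_mid (a point): Top middle of the end stop, a steel bar across the +y end of the seat: its face is at y = +60.8 mm of the gauge, 6 mm above the seat. As the arm hangs over this end, the piece must go in under it: lower it on the seat 50 mm or more short of the stop, then slide it along +y.
- long_piece: The long wooden spacing piece, 25 x 120 x 18 mm (x, y, z), 30 g, loose in the low wooden tray (rails 24 to 50 mm high); no other piece is as long. Origin: centre of its underside. Either end may go first. Hold it across its width about 25 mm from its middle, in the half that stays away from the end stop, by its upper 9 mm so that the fingers stay above the fence.
- wide_piece: A wooden spacing piece that is not wanted, 38 x 90 x 18 mm, loose in the tray. Origin: centre of its underside.
- square_piece: A wooden spacing piece that is not wanted, 50 x 50 x 18 mm, loose in the tray. Origin: centre of its underside.
- clip (a joint): Turn of the spring clip about its upright pivot screw, rad. 0: it points along the gauge's +x, its foot over the seat; the value grows clockwise seen from above; 1.57: it points along the gauge's -y, clear of the seat. Stops at -0.15 and 2.0; light friction keeps it where it is left. It bears on the seated piece below about 0.3 and is clear of it above 0.9.
- clip_blade: The clip's sprung steel blade, 14 mm wide, with a ball foot of 8 mm radius 66 mm from the pivot and an upright thumb post 44 mm from it. Origin on the pivot axis 30 mm over the bench, x along the blade, z up. At rest the foot hangs 2.5 mm below the top of a seated piece (30 mm over the bench) and once on it presses with about 3 N; it rides up if pushed against the edge.
- clip_thumb (a point): Centre of the clip's round thumb post (14 mm diameter, 36 to 60 mm over the bench) at grip height, 50 mm over the bench, 44 mm from the pivot. To swing the clip, raise the blade by the post (4 mm is enough, it can rise 10 mm, about 5 N) and carry it round the pivot, or push the post sideways.
- clip_pivot (a point): Top of the clip's pivot screw, 42 mm over the bench, at x = -66, y = -35 mm of the gauge.
- thimble (a joint): Turn of the thimble, rad, growing clockwise seen from above. 0: its wing lies along the gauge's x; it starts at 0 to 0.3. The spindle goes down 8 mm a radian and meets a seated piece at about 1.0. The slip clutch resists from 1.0 (up to 0.1 N m), clicks at 1.2 and jumps on towards 1.4; let go before the click it falls back to about 1.05. A second click would come at 1.9 (resisting from 1.7).
- thimble_grip (a point): Centre of the thimble's wing, on its axis, 80 mm over the bench. The wing is a flat black bar 44 mm long, 12 mm thick and 21 mm tall (65 to 86 mm over the bench). A square pawl housing, 64 mm high over the bench, stands beside it at the gauge's x 20..34.
- spindle_tip: Sprung tip of the spindle, 7 mm diameter, on the axis x = 0, y = +44 mm of the gauge; 38 mm over the bench (8 mm above a seated piece) when the thimble reads 0.

How it is judged:
By the outcome, as a careful person would: the job done as asked, in the order asked, and still so for the second after the job is handed in, with the robot touching nothing.
It also fails if it takes over 66 s, if anything falls off the work surface, if the arm or the gripper's body presses on something with over 40 N, if the wrist force passes 120 N, or if a joint passes its speed limit or range.

## Working session

There is one attempt and no reset: what is moved stays moved. The work goes in short steps, Python scripts to look and compute and a tool call to move; the robot and the scene stay as the last step left them, time stands still between calls to the robot, and variables do not carry over. Pictures are saved under pics/ and viewed, at most 10 in all, crops included, and the job is handed in when it is done.

Besides the shell and the picture viewer there is one more tool, called in YAML: its name, and indented under it one key for each argument. play_rows: Moves the arm, as the interface text tells. Its arguments: {"type":"object","properties":{"targets":{"type":"array"}},"required":["targets"]}

```bash
mkdir -p pics; cat > h.py <<'E'
import numpy as np, cv2
from cell import ctrl
def K(n):
    c=ctrl.calibration(n); f=192/np.tan(np.radians(c["vfov"])/2)
    return c,f
def world(n,uv,d=None,z=None):
    c,f=K(n); uv=np.atleast_2d(np.float64(uv)); p=(uv-[c["cx"],c["cy"]])/f
    q=p.copy()
    for _ in range(30): q=p/(1+c["k1"]*(q**2).sum(1,keepdims=True))
    E=np.array(c["extrinsics"]); r=np.c_[q,np.ones(len(q))]@E[:3,:3].T; o=E[:3,3]
    s=np.asarray(d)[:,None] if d is not None else (z-o[2])/r[:,2:]
    return o+r*s
def pix(n,P):
    c,f=K(n); E=np.array(c["extrinsics"]); q=(np.atleast_2d(P)-E[:3,3])@E[:3,:3]
    s=q[:,:2]/q[:,2:]; s=s*(1+c["k1"]*(s**2).sum(1,keepdims=True)); return s*f+[c["cx"],c["cy"]]
def mw(n,m,dep):
    v,u=np.nonzero(m&(dep>0)); return world(n,np.c_[u,v],d=dep[v,u])
E
python3 - <<'E'
from h import *
s=ctrl.read_state(); print(s["eef_pos"],s["tool_rot"],s["width"],s["clock"])
for n in ["top","side"]:
    im,d=ctrl.get_image(n); cv2.imwrite(f"pics/{n}0.png",im[:,:,::-1]); np.save(f"pics/{n}0.npy",d)
    E=np.array(ctrl.calibration(n)["extrinsics"]);print(n,E[:3,3].round(),E[:3,2].round(2))
    for t in ["long_piece","wide_piece","square_piece","gauge","clip_blade","clip_thumb","thimble_grip"]:
        for r in ctrl.trace(n,t)[:2]:
            P=mw(n,r["pixels"],d)
            if len(P)<5: print(n,t,"few",r["bbox"]);continue
            z=np.percentile(P[:,2],90); Q=P[abs(P[:,2]-z)<5]
            b=cv2.minAreaRect(Q[:,:2].astype(np.float32))
            print(n,t,round(r["confidence"],2),r["bbox"],len(P),"z",z.round(1),"med",np.median(Q,0).round(1),"rect",np.round(b[0],1),np.round(b[1],1),round(b[2],1))
E
```

```text
[ 156.77003664 -630.21239036  255.35722921] [-3.13966020e+00  4.02264027e-05  2.43763922e-01] 85.52741326599572 0.0
top [530.  27. 923.] [ 0.04  0.02 -1.  ]
top long_piece 0.79 [215.9, 122.0, 233.6, 169.6] 550 z 19.7 med [665.3 131.8  18. ] rect [666.1 132. ] [ 25.4 120.3] 79.6
top wide_piece 0.93 [181.1, 165.0, 200.9, 202.5] 576 z 20.1 med [573.7 214.4  18.2] rect [573.2 215.1] [89.9 38.2] 8.3
top square_piece 0.84 [147.5, 198.8, 174.1, 224.6] 460 z 20.0 med [502.2 288.7  18.2] rect [502.9 289.6] [50.8 50.4] 71.0
top gauge 0.9 [289.3, 152.9, 349.1, 231.3] 3255 z 55.9 med [482.3 -54.2  55.8] rect [ 527.8 -114.1] [ 63.4 194.9] 47.2
top gauge 0.28 [339.0, 157.1, 349.2, 179.9] 187 z 58.5 med [ 611.2 -157.    58.8] rect [ 610.3 -157.4] [12.8 12.7] 19.3
top clip_blade 0.75 [338.2, 154.6, 350.0, 181.4] 180 z 58.5 med [ 611.2 -157.    58.8] rect [ 610.3 -157.4] [12.8 12.7] 19.3
top clip_thumb 0.45 [339.3, 155.0, 350.1, 176.4] 119 z 59.0 med [ 611.3 -155.9   58.9] rect [ 610.8 -155.4] [11.2 12. ] 67.9
top thimble_grip 0.57 [308.5, 210.6, 326.4, 227.8] 207 z 86.7 med [483.6 -89.7  85.6] rect 
[... 610 characters left out ...]
4, 289.9] 306 z 59.6 med [ 610.7 -161.3   60.3] rect [ 611.2 -160.8] [11.6 12. ] 62.9
side gauge 0.94 [228.0, 238.0, 347.5, 333.2] 4985 z 57.2 med [478.8 -56.   57.3] rect [ 527.6 -115.6] [ 63.3 195.2] 46.6
side clip_blade 0.8 [311.8, 271.1, 343.1, 288.8] 220 z 60.3 med [ 610.3 -161.2   60.4] rect [ 611.1 -160.8] [11.9 11.5] 56.5
side clip_thumb 0.51 [312.0, 269.7, 343.8, 288.9] 258 z 60.3 med [ 611.  -160.1   60.4] rect [ 611.3 -160.2] [13.2 11.4] 53.4
side thimble_grip 0.78 [249.3, 267.7, 267.2, 291.3] 316 z 88.1 med [483.6 -93.5  87.1] rect [484.  -92.6] [44. 12.] 81.9
side thimble_grip 0.44 [195.0, 147.4, 232.3, 182.1] 648 z 20.8 med [573.  212.9  19.1] rect [574.3 213.7] [89.8 40.2] 8.2
```

```bash
python3 - <<'E'
from h import *
im=cv2.imread("pics/top0.png"); cv2.imwrite("pics/top_crop.png",cv2.resize(im[100:250,130:370],None,fx=3.3,fy=3.3,interpolation=cv2.INTER_CUBIC))
im=cv2.imread("pics/side0.png"); cv2.imwrite("pics/side_crop.png",cv2.resize(im[130:350,140:380],None,fx=2.7,fy=2.7,interpolation=cv2.INTER_CUBIC))
for n in ["top","side"]:
    d=np.load(f"pics/{n}0.npy"); v,u=np.nonzero(d>0); P=world(n,np.c_[u,v],d=d[v,u])
    P=P[(P[:,0]>370)&(P[:,0]<690)&(P[:,1]>-230)&(P[:,1]<20)]
    print(n,"bench z",np.median(P[abs(P[:,2])<6][:,2]))
    Q=P[(P[:,2]>6)&(P[:,2]<70)]; b=cv2.minAreaRect(Q[:,:2].astype(np.float32)); print(np.round(b[0],1),np.round(b[1],1),b[2])
    print(np.histogram(Q[:,2],np.arange(6,70,2)))
    h=(P[:,2]>8)&(P[:,2]<15); b=cv2.minAreaRect(P[h][:,:2].astype(np.float32)); print("plate",np.round(b[0],1),np.round(b[1],1),b[2])
    h=(P[:,2]>16.5)&(P[:,2]<20.5); 
    m=np.zeros((300,400),np.uint8); xy=P[h]; m[(xy[:,1]+250).astype(int),(xy[:,0]-330).astype(int)]=255
    m=cv2.dilate(m,np.ones((5,5)))
    k,l,st,c=cv2.connectedComponentsWithStats(m)
    for i in range(1,k):
        if st[i,4]>200:
            s=l[(xy[:,1]+250).astype(int),(xy[:,0]-330).astype(int)]==i; b=cv2.minAreaRect(xy[s][:,:2].astype(np.float32)); print("z18",np.round(b[0],1),np.round(b[1],1),b[2])
E
```

```text
top bench z -0.22734979475842465
[528.1 -72.3] [189.3 317.1] 88.6648941040039
(array([  38,  284, 1019,  896,  233,   72,   76,   61,  109,  132,   37,
          2,    5,   26,   54,   35,   20,   21,   21,   11,    9,    8,
          8,   28,   76,   63,   19,   18,   48,   39,   19]), array([ 6,  8, 10, 12, 14, 16, 18, 20, 22, 24, 26, 28, 30, 32, 34, 36, 38,
       40, 42, 44, 46, 48, 50, 52, 54, 56, 58, 60, 62, 64, 66, 68]))
plate [539.7 -75.2] [183.6 283.9] 88.83112335205078
z18 [461.7 -90.9] [ 7.3 32.3] 0.6262243986129761
z18 [542.  -68.2] [94.4  7.7] 5.29818868637085
side bench z 1.2821624157604106
[524.1 -70.3] [221.1 324. ] 78.6230697631836
(array([  45,   76,  552, 1844, 1189,  178,  152,  100,   80,  211,  154,
         17,    7,    6,   41,   86,   55,   25,   41,   24,   14,   16,
         21,   19,   40,  116,   65,   31,   36,   69,   50]), array([ 6,  8, 10, 12, 14, 16, 18, 20, 22, 24, 26, 28, 30, 32, 34, 36, 38,
       40, 42, 44, 46, 48, 50, 52, 54, 56, 58, 60, 62, 64, 66, 68]))
plate [534.9 -75.8] [319.9 177.8] 3.9134888648986816
z18 [466.1 -93.4] [14.4 35.5] 9.57687759399414
z18 [549.8 -67.7] [80.5 13.4] 8.816765785217285
z18 [650.8 -10.7] [ 3.3 61.1] 44.85627365112305
z18 [389.  -20.6] [35.3  3.8] 21.862417221069336
```

View pics/top_crop.png

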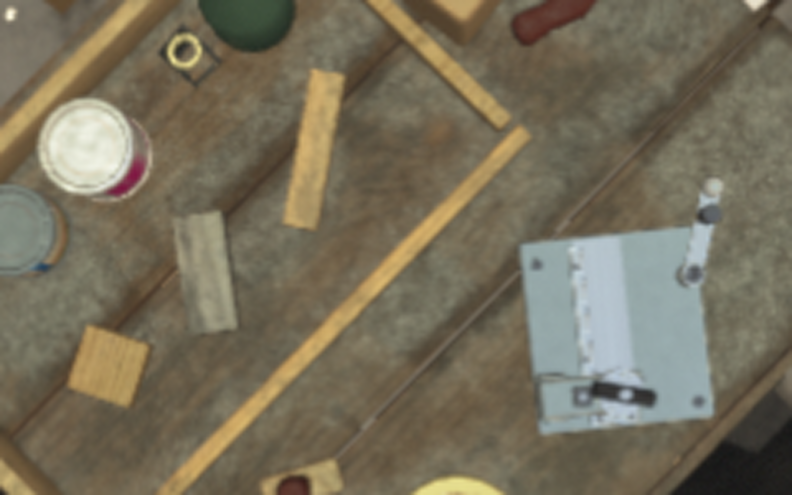

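View pics/side_crop.png

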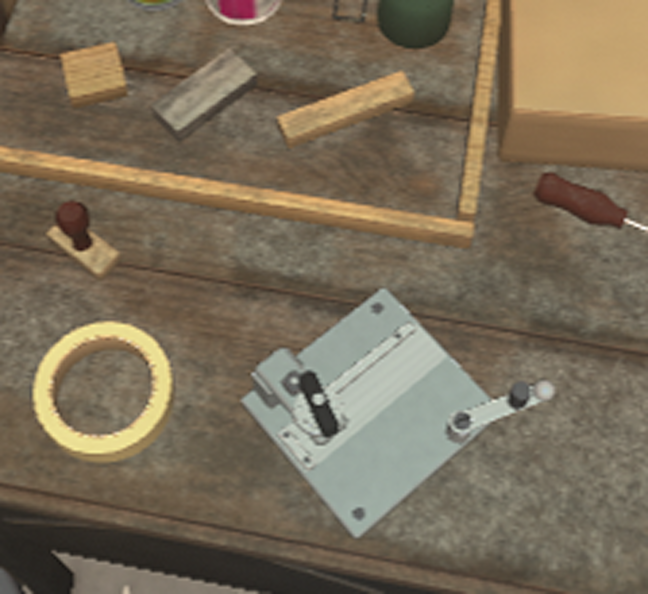

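```bash
cat >> h.py <<'E'
def go(x,y,z,yaw):
    """cm shifts (tool axes) + spin deg from the present pose to a TCP pose"""
    s=ctrl.read_state(); p=np.array(s["eef_pos"]); w=s["tool_rot"][2]
    d=np.array([x,y,z])-p; c,n=np.cos(w),np.sin(w)
    sp=(np.degrees(w)-yaw+180)%360-180
    return np.round([(c*d[0]+n*d[1])/10,(n*d[0]-c*d[1])/10,-d[2]/10,sp],2)
E
python3 - <<'E'
from h import *
print("overhang",ctrl.finger_overhang)
for n in ["top","side"]:
    d=ctrl.get_image(n)[1]; g=ctrl.trace(n,"gauge")[0]["pixels"]; m=np.zeros_like(d,bool)
    v,u=np.nonzero(g&(d>0)); P=world(n,np.c_[u,v],d=d[v,u]); off=-.2 if n=="top" else 1.3
    Q=P[abs(P[:,2]-off-12)<1.6]; b=cv2.minAreaRect(Q[:,:2].astype(np.float32)); print("plate",np.round(b[0],1),np.round(b[1],1),b[2],len(Q))
    F=P[abs(P[:,2]-off-18)<2]; 
    th=np.radians(b[2]); th=(th+np.pi/4)%(np.pi/2)-np.pi/4   # length line angle
    gy=-np.array([np.cos(th),np.sin(th)]); gx=np.array([-gy[1]*-1,0]); gx=np.array([gy[1],-gy[0]])
    o=np.array(b[0])+9*gx; print("origin",o.round(1),"th",np.degrees(th),"gx",gx.round(3))
    L=lambda A:np.c_[(A[:,:2]-o)@gx,(A[:,:2]-o)@gy,A[:,2]-off]
    f=L(F); f=f[abs(f[:,0]-17)<8]; f=f[abs(f[:,1])<60]; k=np.polyfit(f[:,1],f[:,0],1); print("fence slope",k,np.percentile(f[:,0],[5,50,95]).round(1),np.percentile(f[:,1],[1,99]).round(1))
    for a,b_ in [("clip",(55,63)),("arm",(53,58)),("wing",(83,90)),("pivot",(39,44.5)),("blade",(28,38))]:
        l=L(P); l=l[(l[:,2]>b_[0])&(l[:,2]<b_[1])]; 
        if a in("clip","pivot","blade"): l=l[l[:,1]<-15]
        if len(l): r=cv2.minAreaRect(l[:,:2].astype(np.float32)); print(a,len(l),np.round(r[0],1),np.round(r[1],1),round(r[2],1))
print(go(665+24.5,132-4.5,130,-10.4))
E
```

```text
overhang 25.0
plate [527.9 -94.7] [145.6 131.4] 5.551656246185303 1680
origin [527.  -85.8] th 5.551656246185302 gx [-0.097  0.995]
fence slope [1.07946763e-02 1.63793875e+01] [12.4 16.4 19.7] [-56.8  28.6]
clip 26 [-79.  -75.9] [11.9  9.6] 86.1
arm 152 [-27.5   3.1] [192.   62.2] 42.1
wing 97 [ 1.4 44.1] [11.9 43.5] 75.9
pivot 44 [-74.9 -66.3] [76.4 12.2] 72.4
blade 98 [-73.4 -61. ] [71.5 16.1] 72.4
plate [528.7 -97. ] [145.6 133.6] 5.651329040527344 2675
origin [527.8 -88. ] th 5.6513290405273455 gx [-0.098  0.995]
fence slope [3.60942919e-05 1.71245488e+01] [13.5 17.3 20.9] [-58.6  16.5]
clip 37 [-81.  -76.1] [10.6 10.3] 76.0
arm 190 [-29.7   3.6] [192.9  62.2] 41.0
wing 140 [ 0.2 43.8] [11.7 42.8] 75.0
pivot 70 [-76.8 -64.9] [75.6 11.8] 70.2
blade 160 [-73.4 -61.2] [69.8 17.5] 73.8
[ 69.98 -60.73  12.63  24.37]
```

play_rows:
  targets:
    - [0,35,-30.3,0,12]
    - [0,35,-30.3,0,12]
    - [0,35,-30.3,0,12]
    - [0,35,-30.3,0,12]
    - [0,35,-30.3,0,12]
    - [0,35,-30.3,0,12]
    - [0,35,-30.3,0,12]
    - [0,35,-30.3,0,12]
    - [0,35,-30.3,0,12]
    - [0,35,-30.3,0,12]

```text
clock: 2.0
eef_pos: [427.2, -246.6, 256.6]
tool_rot: [-3.139, -0.003, 0.043]
force: [-0.2, 0.4, -0.2]
width: 85.5
gripper_force: 0.0
```

play_rows:
  targets:
    - [0.3,36,-29,8,12]
    - [0.3,36,-29,8,12]
    - [0.3,36,-29,8,12]
    - [0.3,36,-29,8,12]
    - [0.3,36,-29,8,12]
    - [0.3,36,-29,8,12]
    - [0.3,36,-29,8,12]
    - [0.3,36,-29,8,12]
    - [0.3,36,-29,8,12]
    - [0.3,36,-29,8,12]

```text
clock: 3.0
eef_pos: [775.3, 55.4, 174.4]
tool_rot: [-3.138, 0.0, -0.17]
force: [-0.7, 0.5, -0.4]
width: 59.7
gripper_force: 0.0
```

```bash
python3 - <<'E'
from h import *
print(go(665+24.5,132-4.5,75,-10.4), ctrl.read_state()["clock"])
E
```

```text
[-9.68 -5.65  9.94  0.64] 3.0
```

play_rows:
  targets:
    - [0.3,-9.7,-5.6,6,0.6]
    - [0.3,-9.7,-5.6,6,0.6]
    - [0.3,-9.7,-5.6,6,0.6]
    - [0.3,-9.7,-5.6,9.9,0.6]
    - [0.3,-9.7,-5.6,9.9,0.6]
    - [0.3,-9.7,-5.6,9.9,0.6]

```text
clock: 3.6
eef_pos: [687.7, 120.6, 77.2]
tool_rot: [3.14, 0.001, -0.187]
force: [0.3, -0.2, -0.2]
width: 59.9
gripper_force: 0.0
```

```bash
python3 - <<'E'
from h import *
s=ctrl.read_state(); print(s["eef_pos"],s["tool_rot"],s["width"])
o=[]
for n in ["top","side"]:
    im,d=ctrl.get_image(n); c=pix(n,s["eef_pos"])[0].astype(int); print(n,c)
    t=np.array(s["eef_pos"])-[0,0,25]; p=pix(n,t)[0]; im=im.copy(); cv2.circle(im,tuple(int(round(v)) for v in p),1,(255,0,0),-1)
    a=im[max(c[1]-60,0):c[1]+60,max(c[0]-60,0):c[0]+60,::-1]; o.append(cv2.resize(a,(400,400),interpolation=cv2.INTER_CUBIC))
    for r in ctrl.trace(n,"long_piece")[:1]:
        P=mw(n,r["pixels"],d); print(r["confidence"],np.median(P,0), cv2.minAreaRect(P[:,:2].astype(np.float32)))
cv2.imwrite("pics/a1.png",np.hstack(o))
E
```

```text
[687.70259248 120.63324971  77.1643976 ] [ 3.14015511e+00  5.81279651e-04 -1.86614223e-01] 59.949896231162505
top [226 131]
side [278 152]
0.84 [650.12891889 130.19818664  18.84848588] ((653.43212890625, 132.79937744140625), (57.05533218383789, 94.54171752929688), 57.33159637451172)
```

View pics/a1.png

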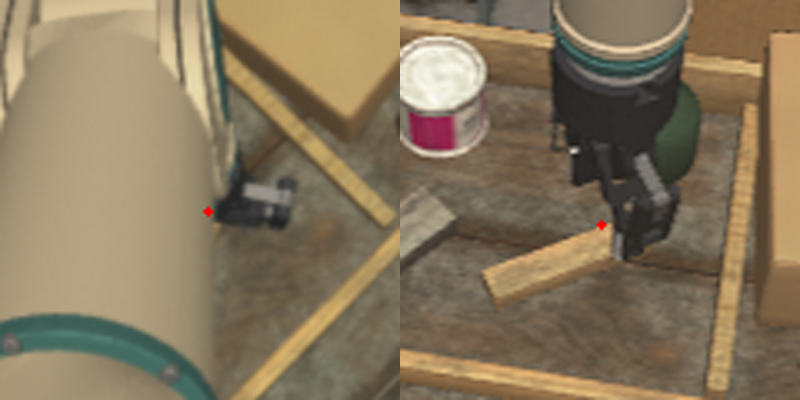

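```bash
python3 - <<'E'
from h import *
print(go(689.5,127.0,34,-10.4))
E
```

```text
[-0.09 -0.58  4.53 -0.31]
```

play_rows:
  targets:
    - [0.3,0,0,2,0]
    - [0.3,0,0,2,0]
    - [0.3,0,0,2,0]

```text
clock: 4.1
eef_pos: [687.8, 121.6, 58.0]
tool_rot: [-3.142, -0.0, -0.186]
force: [1.1, -0.8, 0.2]
width: 59.7
gripper_force: 0.0
```

play_rows:
  targets:
    - [0.3,0.1,-0.6,1.2,0]
    - [0.3,0.1,-0.6,2.4,0]
    - [0.3,0.1,-0.6,2.4,0]
    - [0.3,0.1,-0.6,2.4,0]
    - [0.8,0.1,-0.6,2.4,0]
    - [0.8,0.1,-0.6,2.4,0]
    - [0.8,0.1,-0.6,2.4,0]
    - [0.8,0.1,-0.6,2.4,0]

```text
clock: 4.9
eef_pos: [690.1, 127.6, 34.1]
tool_rot: [-3.141, -0.001, -0.186]
force: [0.0, -0.6, 2.9]
width: 23.0
gripper_force: 60.6
```

play_rows:
  targets:
    - [0.8,0,0,-2,0]
    - [0.8,0,0,-5,0]
    - [0.8,0,0,-9,0]
    - [0.8,0,0,-9,0]
    - [0.8,0,0,-9,0]

```text
clock: 5.4
eef_pos: [690.2, 127.8, 124.6]
tool_rot: [-3.141, -0.002, -0.186]
force: [0.4, 0.0, -0.7]
width: 23.3
gripper_force: 60.2
```

```bash
python3 - <<'E'
from h import *
print(go(604.4,-83.5,80,5.6))
E
```

```text
[ -4.54  22.35   4.46 -16.23]
```

play_rows:
  targets:
    - [0.8,-0.8,4,0,-3]
    - [0.8,-1.6,8,0,-6]
    - [0.8,-2.4,12,0,-9]
    - [0.8,-3.2,16,0,-12]
    - [0.8,-4,20,0,-15]
    - [0.8,-4.5,22.3,0,-16.2]
    - [0.8,-4.5,22.3,2.5,-16.2]
    - [0.8,-4.5,22.3,4.5,-16.2]
    - [0.8,-4.5,22.3,4.5,-16.2]
    - [0.8,-4.5,22.3,4.5,-16.2]

```text
clock: 6.4
eef_pos: [603.4, -82.9, 77.3]
tool_rot: [-3.141, 0.002, 0.097]
force: [-0.9, -0.1, -0.7]
width: 22.8
gripper_force: 60.1
```

```bash
python3 - <<'E'
from h import *
s=ctrl.read_state(); print(s["eef_pos"],s["tool_rot"],s["width"])
o=[]
for n in ["top","side"]:
    im,d=ctrl.get_image(n); 
    a=im[130:250,270:390,::-1] if n=="top" else im[200:340,220:360,::-1]; o.append(cv2.resize(a,(400,400),interpolation=cv2.INTER_CUBIC))
    for r in ctrl.trace(n,"long_piece")[:1]:
        P=mw(n,r["pixels"],d); z=np.percentile(P[:,2],85);P=P[abs(P[:,2]-z)<3]; print(n,r["confidence"],r["bbox"],np.median(P,0), cv2.minAreaRect(P[:,:2].astype(np.float32)))
cv2.imwrite("pics/a2.png",np.hstack(o)); print(go(604.4,-83.5,46.5,5.6))
E
```

```text
[603.40040195 -82.86068586  77.33941434] [-3.14088997e+00  2.42181318e-03  9.74588310e-02] 22.8426879838406
top 0.73 [305.4, 179.4, 321.6, 205.4] [540.95382865 -84.76885271  61.36113382] ((549.4569091796875, -86.25285339355469), (59.600772857666016, 23.794984817504883), 1.9314672946929932)
side 0.88 [269.3, 238.2, 309.1, 281.6] [563.80327638 -87.18354973  64.23166424] ((567.8645629882812, -87.27471923828125), (92.32319641113281, 25.8802433013916), 6.441720008850098)
[-0.06  0.04  3.27 -0.01]
```

View pics/a2.png

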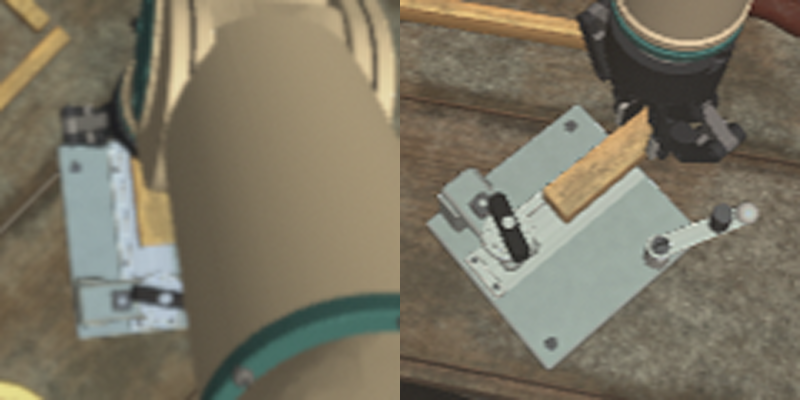

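play_rows:
  targets:
    - [0.8,0,0,1.5,0]
    - [0.8,0,0,2.5,0]
    - [0.8,0,0,2.8,0]
    - [0.8,0,0,3.0,0]
    - [0.8,0,0,3.0,0]

```text
clock: 7.1
eef_pos: [604.0, -83.2, 47.9]
tool_rot: [-3.141, 0.001, 0.097]
force: [-0.1, -0.3, -0.8]
width: 22.8
gripper_force: 60.2
```

play_rows:
  targets:
    - [0.8,0,0,0.1,0]
    - [0.8,0,0,0.2,0]
    - [0.8,0,0,0.2,0]

```text
clock: 7.4
eef_pos: [604.3, -83.2, 46.5]
tool_rot: [3.142, -0.0, 0.097]
force: [-0.1, 0.0, -0.7]
width: 23.0
gripper_force: 60.2
```

play_rows:
  targets:
    - [0.8,0,0,0.1,0]
    - [0.8,0,0,0.1,0]
    - [0.8,0,0,0.1,0]

```text
clock: 7.7
eef_pos: [604.5, -83.2, 46.0]
tool_rot: [3.141, -0.001, 0.097]
force: [-1.8, 0.8, 5.0]
width: 23.1
gripper_force: 60.8
```

play_rows:
  targets:
    - [0.8,-1,0,0,0]
    - [0.8,-2,0,0,0]
    - [0.8,-3,0,0,0]
    - [0.8,-4,0,0,0]
    - [0.8,-4.7,0,0,0]
    - [0.8,-4.7,0,0,0]

```text
clock: 8.3
eef_pos: [556.5, -88.1, 46.0]
tool_rot: [3.141, -0.0, 0.097]
force: [1.8, 0.2, 8.6]
width: 23.0
gripper_force: 61.1
```

play_rows:
  targets:
    - [0.8,0,-0.15,0,0]
    - [0.8,0,-0.3,0,0]
    - [0.8,0,-0.3,0,0]

```text
clock: 8.6
eef_pos: [556.4, -87.2, 46.0]
tool_rot: [3.139, 0.0, 0.096]
force: [1.0, -3.4, 7.9]
width: 23.2
gripper_force: 61.1
```

play_rows:
  targets:
    - [0.8,0,-0.1,0,0]
    - [0.8,0,-0.2,0,0]
    - [0.8,0,-0.2,0,0]

```text
clock: 8.9
eef_pos: [556.1, -85.4, 46.0]
tool_rot: [3.139, 0.0, 0.096]
force: [1.7, -3.8, 8.2]
width: 23.0
gripper_force: 61.1
```

play_rows:
  targets:
    - [0.8,0,-0.1,0,0]
    - [0.8,0,-0.2,0,0]
    - [0.8,0,-0.2,0,0]

```text
clock: 9.2
eef_pos: [555.9, -83.8, 46.0]
tool_rot: [3.138, 0.0, 0.095]
force: [1.6, -4.4, 9.0]
width: 23.3
gripper_force: 61.1
```

play_rows:
  targets:
    - [0.8,0,-0.1,0,0]
    - [0.8,0,-0.1,0,0]

```text
clock: 9.4
eef_pos: [555.8, -83.7, 46.0]
tool_rot: [3.137, 0.0, 0.095]
force: [1.1, -6.3, 8.8]
width: 23.0
gripper_force: 61.1
```

play_rows:
  targets:
    - [0.8,-0.2,0,0,0]
    - [0.8,-0.4,0,0,0]
    - [0.8,-0.4,0,0,0]

```text
clock: 9.7
eef_pos: [554.4, -83.8, 46.1]
tool_rot: [3.137, -0.005, 0.095]
force: [5.2, -6.2, 2.6]
width: 23.5
gripper_force: 60.5
```

play_rows:
  targets:
    - [0.8,-0.15,0,0,0]
    - [0.8,-0.3,0,0,0]
    - [0.8,-0.3,0,0,0]

```text
clock: 10.0
eef_pos: [551.8, -84.1, 46.1]
tool_rot: [3.137, -0.006, 0.095]
force: [5.8, -6.6, 2.3]
width: 23.0
gripper_force: 60.4
```

play_rows:
  targets:
    - [0.8,-0.15,0,0,0]
    - [0.8,-0.3,0,0,0]
    - [0.8,-0.3,0,0,0]

```text
clock: 10.3
eef_pos: [550.0, -84.2, 46.1]
tool_rot: [3.137, -0.008, 0.095]
force: [8.5, -7.3, -0.4]
width: 23.4
gripper_force: 60.2
```

play_rows:
  targets:
    - [0.8,-0.1,0,0,0]
    - [0.8,-0.2,0,0,0]
    - [0.8,-0.2,0,0,0]

```text
clock: 10.6
eef_pos: [549.9, -84.2, 46.4]
tool_rot: [3.136, -0.012, 0.095]
force: [11.5, -6.9, -1.7]
width: 23.1
gripper_force: 60.0
```

play_rows:
  targets:
    - [0.45,0.2,0.2,-0.1,0]
    - [0.45,0.2,0.3,-0.1,0]
    - [0.45,0.2,0.3,-0.1,0]
    - [0.45,0.2,0.3,-0.1,0]

```text
clock: 11.0
eef_pos: [545.5, -83.4, 45.8]
tool_rot: [-3.141, 0.003, 0.097]
force: [1.7, 1.0, 0.2]
width: 47.0
gripper_force: 0.0
```

```bash
python3 - <<'E'
from h import *
o=[]
for n in ["top","side"]:
    im,d=ctrl.get_image(n); 
    a=im[130:250,270:390,::-1] if n=="top" else im[200:340,220:360,::-1]; o.append(cv2.resize(a,(400,400),interpolation=cv2.INTER_CUBIC))
    for r in ctrl.trace(n,"long_piece")[:1]:
        P=mw(n,r["pixels"],d); z=np.percentile(P[:,2],85);P=P[abs(P[:,2]-z)<3]; print(n,r["confidence"],r["bbox"],np.median(P,0), cv2.minAreaRect(P[:,:2].astype(np.float32)))
cv2.imwrite("pics/a3.png",np.hstack(o))
E
```

```text
side 0.55 [243.2, 265.7, 283.1, 299.4] [524.26376659 -89.15003236  31.39429994] ((507.3640441894531, -90.34786224365234), (79.96817016601562, 23.771833419799805), 5.782470226287842)
```

View pics/a3.png

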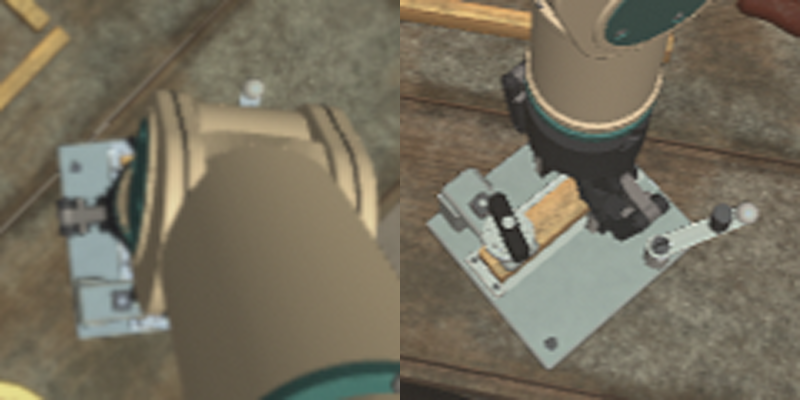

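play_rows:
  targets:
    - [0.45,0,0,-1,0]
    - [0.45,0,0,-4,0]
    - [0.9,1,0,-4,0]
    - [1,5,0,-4,0]
    - [1,7,0,-4,0]
    - [1,7,0,-4,0]
    - [1,7,0,-4,0]

```text
clock: 11.9
eef_pos: [616.2, -76.8, 86.1]
tool_rot: [-3.141, 0.001, 0.097]
force: [-0.5, -0.2, -0.7]
width: 0.0
gripper_force: 0.0
```

```bash
python3 - <<'E'
from h import *
o=[]
for n in ["side"]:
    im,d=ctrl.get_image(n); 
    o.append(cv2.resize(im[215:315,225:325,::-1],(600,600),interpolation=cv2.INTER_CUBIC))
    for r in ctrl.trace(n,"long_piece")[:1]:
        P=mw(n,r["pixels"],d); z=np.percentile(P[:,2],85);P=P[abs(P[:,2]-z)<3]; print(n,r["confidence"],r["bbox"],np.median(P,0), cv2.minAreaRect(P[:,:2].astype(np.float32)))
        print(np.polyfit(P[:,0],P[:,2],1))
cv2.imwrite("pics/a4.png",np.hstack(o))
s=ctrl.read_state();print(s["eef_pos"])
E
```

```text
side 0.85 [247.3, 252.1, 300.7, 300.6] [542.33492196 -87.01263557  31.45467554] ((526.4356689453125, -87.49742126464844), (117.99842834472656, 25.433923721313477), 5.106099605560303)
[-2.32688117e-03  3.28147830e+01]
[615.27257515 -77.22021633  86.0677635 ]
```

View pics/a4.png

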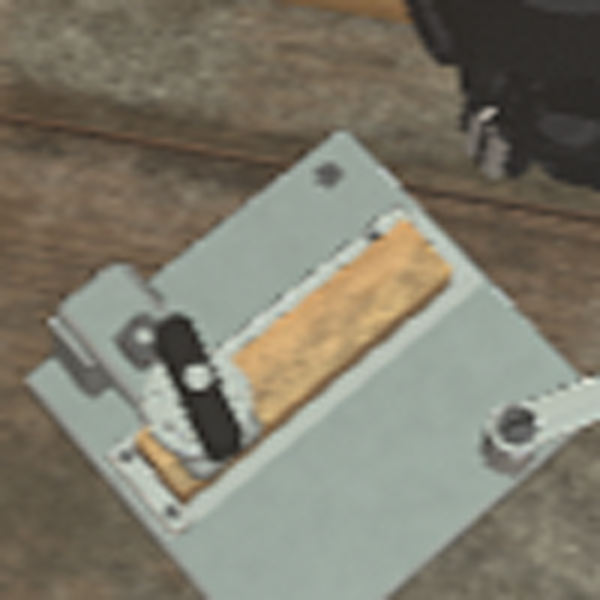

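```bash
python3 - <<'E'
from h import *
s=ctrl.read_state();print(np.round(s["qpos"],2),s["tool_rot"])
print(go(610.4,-159,98,-13.3))
E
```

```text
[ 0.07  0.8   0.01  1.73 -0.01  0.61 -1.39] [-3.14153424e+00  2.04997080e-03  9.68075785e-02]
[-1.28  8.09 -1.19 18.85]
```

play_rows:
  targets:
    - [0.5,0,0,-1.2,0]
    - [0.5,-0.5,3,-1.2,8]
    - [0.5,-1,6,-1.2,16]
    - [0.5,-1.3,8.1,-1.2,18.9]
    - [0.5,-1.3,8.1,-1.2,18.9]
    - [0.5,-1.3,8.1,-1.2,18.9]

```text
clock: 12.6
eef_pos: [611.4, -158.7, 98.6]
tool_rot: [-3.141, 0.0, -0.232]
force: [0.1, 0.5, -0.6]
width: 42.6
gripper_force: 0.0
```

```bash
python3 - <<'E'
from h import *
s=ctrl.read_state();print(np.round(s["eef_pos"],1),s["width"]); 
print(go(610.4,-159,64,-13.3))
E
```

```text
[ 611.4 -158.7   98.6] 42.58657547960493
[-0.1   0.05  3.46  0.01]
```

play_rows:
  targets:
    - [0.5,0,0,2,0]
    - [0.5,0,0,3.4,0]
    - [0.5,0,0,3.4,0]
    - [1,0,0,3.4,0]
    - [1,0,0,3.4,0]
    - [1,0,0,3.4,0]

```text
clock: 13.2
eef_pos: [612.1, -158.7, 65.0]
tool_rot: [-3.141, -0.001, -0.232]
force: [-0.6, 0.6, -0.0]
width: 11.3
gripper_force: 58.5
```

play_rows:
  targets:
    - [1,0,0,-0.4,0]
    - [1,0,0,-0.7,0]
    - [1,-0.06,-0.62,-0.7,-8]
    - [1,-0.21,-1.23,-0.7,-16]
    - [1,-0.44,-1.81,-0.7,-24]
    - [1,-0.75,-2.35,-0.7,-32]
    - [1,-1.13,-2.85,-0.7,-40]
    - [1,-1.58,-3.28,-0.7,-48]
    - [1,-2.08,-3.65,-0.7,-56]
    - [1,-2.08,-3.65,-0.7,-56]

```text
clock: 14.2
eef_pos: [598.3, -119.4, 69.7]
tool_rot: [-3.14, 0.002, 0.745]
force: [1.1, -3.1, -19.2]
width: 11.5
gripper_force: 58.7
```

```bash
python3 - <<'E'
from h import *
s=ctrl.read_state();w=s["tool_rot"][2];p=np.array(s["eef_pos"][:2]);c=np.array([568.2,-149.7]);r=p-c
a=np.degrees(np.arctan2(r[1],r[0]));print(a,np.hypot(*r),np.degrees(w),s["force"],s["torque"])
for t in np.r_[a+8:93:8,93]:
    q=c+44.5*np.array([np.cos(np.radians(t)),np.sin(np.radians(t))])-p
    print(np.round([(np.cos(w)*q[0]+np.sin(w)*q[1])/10,(np.sin(w)*q[0]-np.cos(w)*q[1])/10,a-t],2))
E
```

```text
45.19951144818862 42.65677268171788 42.693196011423176 [  1.05817856  -3.11870404 -19.209602  ] [-0.25094419 -0.56906878  0.20314916]
[ 0.11 -0.62 -8.  ]
[ -0.04  -1.23 -16.  ]
[ -0.28  -1.8  -24.  ]
[ -0.59  -2.33 -32.  ]
[ -0.98  -2.82 -40.  ]
[ -1.42  -3.24 -47.8 ]
```

play_rows:
  targets:
    - [1,0.03,-0.62,0,-8]
    - [1,-0.12,-1.23,0,-16]
    - [1,-0.36,-1.8,0,-24]
    - [1,-0.66,-2.33,0,-32]
    - [1,-1.05,-2.82,0,-40]
    - [1,-1.5,-3.24,0,-48]
    - [1,-1.5,-3.24,0,-48]
    - [1,-1.5,-3.24,0,-48]

```text
clock: 15.0
eef_pos: [566.2, -107.7, 69.9]
tool_rot: [-3.14, 0.002, 1.577]
force: [4.2, -4.4, -23.0]
width: 11.0
gripper_force: 58.6
```

```bash
python3 - <<'E'
from h import *
s=ctrl.read_state();w=s["tool_rot"][2];p=np.array(s["eef_pos"][:2]);c=np.array([568.2,-149.7]);r=p-c
a=np.degrees(np.arctan2(r[1],r[0]));print(a,np.hypot(*r),np.degrees(w),s["force"],s["torque"],s["eef_pos"])
o=[]
for n in ["top","side"]:
    im,d=ctrl.get_image(n); 
    a=im[130:250,270:390,::-1] if n=="top" else im[200:340,220:360,::-1]; o.append(cv2.resize(a,(400,400),interpolation=cv2.INTER_CUBIC))
cv2.imwrite("pics/a5.png",np.hstack(o))
E
```

```text
92.67487132773142 42.081016347688454 90.34229028665803 [  4.15549127  -4.39213205 -23.04608591] [-0.5435409  -0.81594202  0.17660899] [ 566.23614819 -107.6648335    69.92146053]
```

View pics/a5.png

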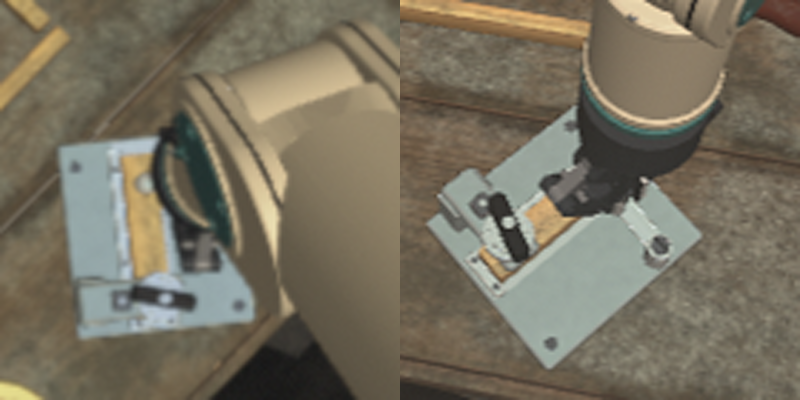

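play_rows:
  targets:
    - [1,0,0,0.2,0]
    - [1,0,0,0.3,0]
    - [1,0,0,0.3,0]

```text
clock: 15.4
eef_pos: [566.6, -106.8, 68.3]
tool_rot: [-3.141, 0.003, 1.58]
force: [1.8, -5.6, -13.9]
width: 11.6
gripper_force: 59.5
```

play_rows:
  targets:
    - [1,0,0,0.2,0]
    - [1,0,0,0.3,0]
    - [1,0,0,0.3,0]
    - [0.6,0,0,0.2,0]
    - [0.5,0,0,0.2,0]
    - [0.5,0,0,0,0]
    - [0.5,0,0,-4,0]
    - [0.5,0,0,-6,0]
    - [0.5,0,0,-6,0]

```text
clock: 16.3
eef_pos: [569.4, -104.0, 131.7]
tool_rot: [3.135, -0.0, 1.583]
force: [0.8, 0.0, 0.5]
width: 42.7
gripper_force: 0.0
```

```bash
python3 - <<'E'
from h import *
s=ctrl.read_state();print(s["eef_pos"],s["force"])
for n in ["top","side"]:
    im,d=ctrl.get_image(n); 
    for t in ["long_piece","clip_blade","clip_thumb","thimble_grip"]:
      for r in ctrl.trace(n,t)[:1]:
        P=mw(n,r["pixels"],d); z=np.percentile(P[:,2],85);P=P[abs(P[:,2]-z)<3];b=cv2.minAreaRect(P[:,:2].astype(np.float32)); print(n,t,round(r["confidence"],2),z.round(1),len(P),np.round(b[0],1),np.round(b[1],1),round(b[2],1))
E
```

```text
[ 569.35359901 -104.03723796  131.71540365] [0.7758829  0.03715013 0.49259939]
top long_piece 0.87 31.4 213 [542.6 -84. ] [85.1 22.4] 4.9
top clip_thumb 0.48 44.4 15 [564.1 -83.8] [ 7.6 12.1] 88.7
top thimble_grip 0.6 86.3 84 [483.5 -87. ] [39.4 12. ] 80.5
side long_piece 0.7 32.7 290 [526.8 -87.3] [118.9  25.1] 5.6
side clip_blade 0.64 61.5 37 [ 567.4 -107.3] [12.5 11.8] 47.7
side clip_thumb 0.71 61.5 38 [ 567.6 -107.1] [12.5 12. ] 54.3
side thimble_grip 0.59 87.7 134 [484.  -92.1] [43.  11.8] 81.3
```

```bash
python3 - <<'E'
from h import *
print(go(483.3,-91,125,81.2),np.round(ctrl.read_state()["qpos"],2))
E
```

```text
[ 1.47 -8.31  0.28  9.47] [ 0.41  0.73 -0.43  1.83  0.46  0.68 -0.28]
```

play_rows:
  targets:
    - [0.5,0.7,-4,0.2,5]
    - [0.5,1.5,-8.3,0.2,9.5]
    - [0.5,1.5,-8.3,0.2,9.5]
    - [0.5,1.5,-8.3,0.2,9.5]
    - [0.5,1.5,-8.3,0.2,9.5]

```text
clock: 17.3
eef_pos: [485.2, -90.9, 126.6]
tool_rot: [3.139, -0.0, 1.417]
force: [0.3, -0.9, -0.5]
width: 42.7
gripper_force: 0.0
```

```bash
python3 - <<'E'
from h import *
print(go(483.3,-91,95,81.2),ctrl.read_state()["tool_rot"])
E
```

```text
[-0.04 -0.18  3.16 -0.02] [ 3.13944147e+00 -3.86042066e-04  1.41690747e+00]
```

play_rows:
  targets:
    - [0.5,0,-0.15,2,0]
    - [0.5,0,-0.15,3.2,0]
    - [0.5,0,-0.15,3.2,0]
    - [1,0,-0.15,3.2,0]
    - [1,0,-0.15,3.2,0]
    - [1,0,-0.15,3.2,0]

```text
clock: 17.9
eef_pos: [483.9, -90.6, 95.0]
tool_rot: [3.138, -0.001, 1.417]
force: [2.6, -0.9, -2.0]
width: 10.4
gripper_force: 61.3
```

play_rows:
  targets:
    - [1,0,0,0,6]
    - [1,0,0,0,12]
    - [1,0,0,0,18]
    - [1,0,0,0,24]
    - [1,0,0,0,30]
    - [1,0,0,0,36]
    - [1,0,0,0,42]
    - [1,0,0,0,42]

```text
clock: 18.7
eef_pos: [484.3, -90.8, 95.0]
tool_rot: [3.138, -0.003, 0.683]
force: [3.4, -0.9, -0.6]
width: 10.1
gripper_force: 61.3
```

```bash
python3 - <<'E'
from h import *
s=ctrl.read_state();print(s["eef_pos"],np.degrees(s["tool_rot"][2]),s["torque"],s["force"],s["width"])
E
```

```text
[484.30193562 -90.78089483  95.01692185] 39.13835540563184 [-0.17036885 -0.87774275 -0.00787621] [ 3.42852085 -0.92187223 -0.62049584] 10.115016473123893
```

play_rows:
  targets:
    - [1,0,0,0,3]
    - [1,0,0,0,6]
    - [1,0,0,0,8]
    - [1,0,0,0,8]

```text
clock: 19.1
eef_pos: [484.4, -90.9, 95.0]
tool_rot: [3.139, -0.004, 0.546]
force: [5.9, -2.3, -1.0]
width: 10.4
gripper_force: 61.5
```

```bash
python3 - <<'E'
from h import *
s=ctrl.read_state();print(np.degrees(s["tool_rot"][2]),s["torque"],s["force"],s["width"])
E
```

```text
31.2559674956991 [-0.20025051 -1.00944061  0.00856452] [ 5.87874724 -2.2963885  -1.00177997] 10.435891987559858
```

play_rows:
  targets:
    - [1,0,0,0,2]
    - [1,0,0,0,4]
    - [1,0,0,0,4]

```text
clock: 19.4
eef_pos: [484.4, -90.9, 95.0]
tool_rot: [3.139, -0.004, 0.475]
force: [4.8, -1.7, 0.5]
width: 10.4
gripper_force: 61.6
```

```bash
python3 - <<'E'
from h import *
s=ctrl.read_state();print(np.degrees(s["tool_rot"][2]),s["torque"],s["force"],s["width"])
E
```

```text
27.240649334731938 [-0.18941347 -1.04242381  0.00109646] [ 4.7917298  -1.70928288  0.53200586] 10.41969533406406
```

play_rows:
  targets:
    - [1,0,0,0,2]
    - [1,0,0,0,4]
    - [1,0,0,0,4]

```text
clock: 19.7
eef_pos: [484.4, -90.9, 95.0]
tool_rot: [3.139, -0.004, 0.405]
force: [5.3, -2.1, -0.4]
width: 10.4
gripper_force: 61.3
```

```bash
python3 - <<'E'
from h import *
s=ctrl.read_state();print(np.degrees(s["tool_rot"][2]),s["torque"],s["force"],s["width"])
E
```

```text
23.231253933292017 [-0.19237492 -1.05664675 -0.02529064] [ 5.31120903 -2.13347714 -0.43951828] 10.426030076397643
```

play_rows:
  targets:
    - [1,0,0,0,2]
    - [1,0,0,0,4]
    - [1,0,0,0,4]

```text
clock: 20.0
eef_pos: [484.5, -90.9, 95.0]
tool_rot: [3.14, -0.004, 0.336]
force: [5.8, -1.8, -2.2]
width: 10.4
gripper_force: 61.5
```

```bash
python3 - <<'E'
from h import *
s=ctrl.read_state();print(np.degrees(s["tool_rot"][2]),s["torque"],s["force"],s["width"])
E
```

```text
19.227497326845683 [-0.19658861 -1.02150888 -0.02222468] [ 5.80458774 -1.80623276 -2.23177049] 10.427321109510697
```

play_rows:
  targets:
    - [1,0,0,0,2]
    - [1,0,0,0,2]
    - [0.5,0,0,0,2]
    - [0.5,0,0,0,2]
    - [0.5,0,0,0,2]
    - [0.5,0,0,-3,2]
    - [0.5,0,0,-5,2]
    - [0.5,0,0,-5,2]
    - [0.5,0,0,-5,2]

```text
clock: 20.9
eef_pos: [481.7, -90.6, 144.3]
tool_rot: [-3.141, 0.0, 0.3]
force: [0.3, 0.2, -0.1]
width: 42.4
gripper_force: 0.0
```

```bash
python3 - <<'E'
from h import *
s=ctrl.read_state();print(s["eef_pos"],s["tool_rot"],s["force"])
o=[]
for n in ["top","side"]:
    im,d=ctrl.get_image(n); 
    a=im[130:250,270:390,::-1] if n=="top" else im[200:340,220:360,::-1]; o.append(cv2.resize(a,(400,400),interpolation=cv2.INTER_CUBIC))
    for t in ["long_piece","clip_thumb","thimble_grip"]:
      for r in ctrl.trace(n,t)[:1]:
        P=mw(n,r["pixels"],d); z=np.percentile(P[:,2],85);P=P[abs(P[:,2]-z)<3];b=cv2.minAreaRect(P[:,:2].astype(np.float32)); print(n,t,round(r["confidence"],2),z.round(1),len(P),np.round(b[0],1),np.round(b[1],1),round(b[2],1))
cv2.imwrite("pics/a6.png",np.hstack(o))
E
```

```text
[481.72816206 -90.5542665  144.34789918] [-3.14149805e+00  1.80757221e-04  2.99926067e-01] [ 0.3216306   0.22496144 -0.11998401]
top long_piece 0.55 31.6 232 [540.7 -83.2] [89.3 24.4] 5.5
top clip_thumb 0.69 59.1 25 [ 565.7 -104.1] [11.7 11.6] 42.5
side long_piece 0.62 32.6 61 [527.2 -88.4] [119.   21.2] 6.5
side clip_thumb 0.56 60.3 32 [ 567.  -106.9] [10.9 13.3] 83.9
side thimble_grip 0.75 59.3 27 [ 566.8 -107.9] [11.7 13.2] 89.5
```

View pics/a6.png

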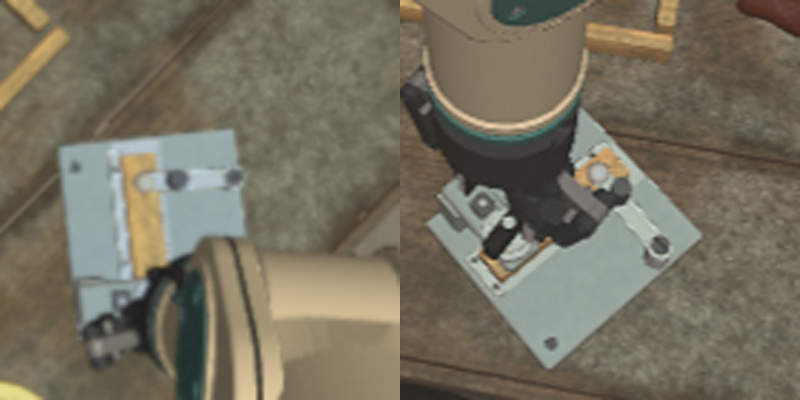

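```bash
python3 - <<'E'
from h import *
print(go(566.8,-106.5,105,60))
E
```

```text
[  7.64   4.03   3.88 -42.83]
```

play_rows:
  targets:
    - [0.5,3.5,2,0,-8]
    - [0.5,7.6,4,0,-16]
    - [0.5,7.6,4,0,-24]
    - [0.5,7.6,4,2,-32]
    - [0.5,7.6,4,3.9,-40]
    - [0.5,7.6,4,3.9,-43]
    - [0.5,7.6,4,3.9,-43]
    - [0.5,7.6,4,3.9,-43]

```text
clock: 22.1
eef_pos: [566.7, -106.4, 105.3]
tool_rot: [3.141, -0.0, 1.049]
force: [0.1, -0.3, -0.6]
width: 42.5
gripper_force: 0.0
```

```bash
python3 - <<'E'
from h import *
s=ctrl.read_state();print(s["eef_pos"],s["tool_rot"],s["force"])
for n in ["top","side"]:
    im,d=ctrl.get_image(n); 
    for t in ["clip_thumb","thimble_grip"]:
      for r in ctrl.trace(n,t)[:1]:
        P=mw(n,r["pixels"],d); z=np.percentile(P[:,2],85);P=P[abs(P[:,2]-z)<3];b=cv2.minAreaRect(P[:,:2].astype(np.float32)); print(n,t,round(r["confidence"],2),z.round(1),len(P),np.round(b[0],1),np.round(b[1],1),round(b[2],1))
print(go(566.8,-106.5,65,60))
E
```

```text
[ 566.70976749 -106.43639276  105.30647546] [ 3.14148143e+00 -1.63161047e-04  1.04859060e+00] [ 0.11664098 -0.25186244 -0.55622154]
side clip_thumb 0.78 61.4 35 [ 567.3 -107.3] [12.6 11.8] 49.7
side thimble_grip 0.56 87.7 136 [483.7 -92.2] [41.5 12.1] 17.9
[-0.01  0.01  4.07  0.16]
```

play_rows:
  targets:
    - [0.5,0,0,2,0]
    - [0.5,0,0,4,0]
    - [0.5,0,0,4,0]
    - [1,0,0,4,0]
    - [1,0,0,4,0]
    - [1,0,0,4,0]
    - [1,0,0,3.6,0]
    - [1,0,0,3.4,0]
    - [1,0,0,3.4,0]

```text
clock: 23.3
eef_pos: [565.6, -107.5, 69.4]
tool_rot: [-3.14, 0.001, 1.049]
force: [4.7, -4.0, -23.9]
width: 11.4
gripper_force: 58.5
```

```bash
python3 - <<'E'
from h import *
s=ctrl.read_state();w=s["tool_rot"][2];p=np.array(s["eef_pos"][:2]);c=np.array([568.2,-149.7]);r=p-c
a=np.degrees(np.arctan2(r[1],r[0]));R=np.hypot(*r);print(a,R,np.degrees(w),s["force"],s["width"],s["eef_pos"])
for t in a-np.arange(8,81,8):
    q=c+R*np.array([np.cos(np.radians(t)),np.sin(np.radians(t))])-p
    print(np.round([(np.cos(w)*q[0]+np.sin(w)*q[1])/10,(np.sin(w)*q[0]-np.cos(w)*q[1])/10,a-t],2))
E
```

```text
93.52084964181665 42.32799031745806 60.131502172025705 [  4.69646532  -4.0165577  -23.87567034] 11.373295814282857 [ 565.60056397 -107.45190304   69.36839965]
[0.29 0.51 8.  ]
[ 0.51  1.06 16.  ]
[ 0.64  1.64 24.  ]
[ 0.7   2.23 32.  ]
[ 0.67  2.82 40.  ]
[ 0.56  3.4  48.  ]
[ 0.37  3.96 56.  ]
[ 0.11  4.48 64.  ]
[-0.23  4.97 72.  ]
[-0.63  5.41 80.  ]
```

play_rows:
  targets:
    - [1,0.29,0.51,0,8]
    - [1,0.51,1.06,0,16]
    - [1,0.64,1.64,0,24]
    - [1,0.7,2.23,0,32]
    - [1,0.67,2.82,0,40]
    - [1,0.56,3.4,0,48]
    - [1,0.37,3.96,0,56]
    - [1,0.11,4.48,0,64]
    - [1,-0.23,4.97,0,72]
    - [1,-0.63,5.41,0,80]

```text
clock: 24.3
eef_pos: [608.5, -136.2, 69.3]
tool_rot: [-3.139, 0.006, -0.351]
force: [0.6, 3.2, -16.2]
width: 11.6
gripper_force: 58.8
```

```bash
python3 - <<'E'
from h import *
s=ctrl.read_state();w=s["tool_rot"][2];p=np.array(s["eef_pos"][:2]);c=np.array([568.2,-149.7]);r=p-c
a=np.degrees(np.arctan2(r[1],r[0]));R=np.hypot(*r);print(a,R,np.degrees(w),s["force"],s["width"],s["eef_pos"])
E
```

```text
18.535150637178663 42.554948445521475 -20.094734829021768 [  0.63859715   3.17162302 -16.23434611] 11.640517987339612 [ 608.54757272 -136.17236115   69.29150267]
```

play_rows:
  targets:
    - [1,0,0,0.3,0]
    - [1,0,0,0.5,0]
    - [1,0,0,0.5,0]
    - [0.5,0,0,0.5,0]
    - [0.5,0,0,0.5,0]
    - [0.5,0,0,0.3,0]
    - [0.5,0,0,-3,0]
    - [0.5,0,0,-8,0]
    - [0.5,0,0,-10,0]
    - [0.5,0,0,-10,0]

```text
clock: 25.3
eef_pos: [613.0, -140.2, 175.9]
tool_rot: [-3.141, -0.009, -0.346]
force: [0.7, 0.5, 0.1]
width: 42.4
gripper_force: 0.0
```

play_rows:
  targets:
    - [0.5,5,0,-5,0]
    - [0.5,10,0,-8,0]
    - [0.5,15,0,-8,0]
    - [0.5,15,0,-8,0]
    - [0.5,15,0,-8,0]

```text
clock: 25.8
eef_pos: [753.7, -191.6, 250.1]
tool_rot: [3.14, -0.002, -0.347]
force: [-0.2, 0.5, -0.3]
width: 42.9
gripper_force: 0.0
```

```bash
python3 - <<'E'
from h import *
s=ctrl.read_state();print(s["eef_pos"],s["force"],s["clock"])
o=[]
for n in ["top","side"]:
    im,d=ctrl.get_image(n); 
    a=im[130:250,270:390,::-1] if n=="top" else im[210:330,220:340,::-1]; o.append(cv2.resize(a,(400,400),interpolation=cv2.INTER_CUBIC))
    for t in ["long_piece","wide_piece","square_piece","clip_thumb","thimble_grip"]:
      for r in ctrl.trace(n,t)[:1]:
        P=mw(n,r["pixels"],d); z=np.percentile(P[:,2],85);P=P[abs(P[:,2]-z)<3];b=cv2.minAreaRect(P[:,:2].astype(np.float32)); print(n,t,round(r["confidence"],2),z.round(1),len(P),np.round(b[0],1),np.round(b[1],1),round(b[2],1))
cv2.imwrite("pics/a7.png",np.hstack(o))
E
```

```text
[ 753.6510027  -191.60676145  250.08054275] [-0.17524514  0.47342523 -0.25783206] 25.8
top long_piece 0.75 31.4 265 [541.6 -84.7] [87.5 24.6] 2.2
top wide_piece 0.65 49.0 5 [ 607.  -130.6] [11.9  2.7] 36.0
top square_piece 0.74 53.2 125 [ 526.1 -104.5] [ 69.1 177.3] 52.1
top clip_thumb 0.66 56.4 16 [ 610.5 -134.8] [11.8 12.4] 81.5
top thimble_grip 0.5 86.4 81 [484.4 -88.6] [39.6 11.6] 17.7
side long_piece 0.68 32.6 428 [527.  -87.4] [119.8  25.1] 5.2
side wide_piece 0.88 20.5 442 [574.1 214.2] [90.1 39.7] 8.1
side square_piece 0.74 20.3 321 [503.8 287. ] [51.3 49.9] 71.5
side thimble_grip 0.83 87.8 134 [484.  -92.1] [43.2 11.9] 17.9
```

View pics/a7.png

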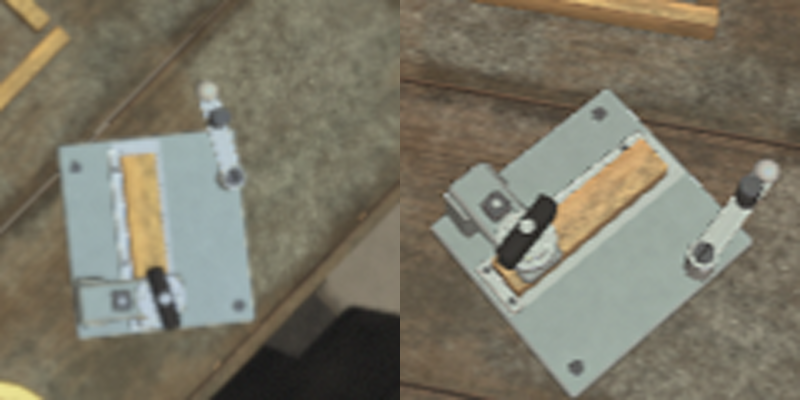

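```bash
python3 -c "
from cell import ctrl
print(ctrl.finish_job())"
```

```text
the job is handed in; nothing more can be done
None
```

The job is handed in at 25.8 s of the 66 s: the long piece sits flat on the seat against the fence and end stop, the thimble stands at about 1.36 rad, just past its first click, and the clip is swung clear at about 1.34 rad. The wide and square pieces are where they lay. I judged the click by the thimble staying at that angle after release, since the torque reading was too faint to show it.

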